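# Pump up the instrument canister until its pin stands out

### The arm

A 6-joint arm with a two-finger parallel gripper is mounted at the origin on the work surface. World frame = base frame: x ahead of the robot, y to its left, z up, the work surface at z = 0. Lengths are in m, angles in rad, forces in N, time in s.
With the tool pointing down it reaches from about 0.375 to 0.975 m from the base axis. Payload 3.8 kg.
Tool frame: the origin (TCP) lies at the very end of the fingers, on their centre line; the grasp point (between the pads) lies 19 mm behind it; z points along the fingers, y is the direction in which the jaws open and shut (so a half turn about z gives the same grasp; the last joint's range is limited). The gripper opens to 85 mm and grips with 20 to 120 N. Pads are 22 mm wide; open, the fingers measure 114 mm over their backs; the gripper's body (76 mm by 85 mm) begins 54 mm behind the grasp point. The pads swing forward as they close: fully open they stand 13 mm farther back than shut.
Start: joints at [-1.223, 0.264, 1.604, -0, 1.274, -0.037], TCP at [0.253, -0.626, 0.231] pointing down, gripper open.
Joint ranges: [-2.63, 2.63], [-0.94, 2.18], [0.31, 2.57], [-1.31, 4.45], [0, 2.66], [-2.55, 2.55]. Speed limits (rad/s): [2.57, 2.57, 3.14, 3.14, 3.14, 3.14].

### API

Orientations are given as a rotation vector (axis times angle).
In Python, from workcell import bot, viewer gives the robot as it stands.
- The arm moves only by the tool jog_arm, never from a script. Its argument "motion" is a list of rows, each an object of numbers: "dx", "dy", "dz": the shift along the world's x, y, z in cm; "turn": the turn about the world's z in rad. A call has 1 to 12 rows; each row shifts and turns the commanded pose from where the row before left it; what a row does not reach is not made up. A row lasts 1/12 s, in which the tool goes at most 41.7 mm and 7.16 degrees, less where a joint would pass 70% of its speed; a pose out of reach is approached as far as the arm can. A call is refused whole if a number of a shift passes 4.17 or a number of a turn 0.125, either way. A call with a gripper value outside its range is refused whole. "fingers" is the finger opening in cm, from 0 to 8.54, set as the call begins (left out, the last holds). The fingers move at their own pace and stop on an object; "grip_force" is the grip in N (left out, the last holds). Time passes only in rows, so rows that do not move let the fingers close. It gives the time, the measured TCP pose, the force and the opening at its end, in the units of the state.
- bot.read_state(): the state, without advancing time (a new reading comes with each control period).
- viewer.read_camera(name): name is "scene" or "top" or "wrist"; returns (picture, depth): 420x560x3 uint8, red, green, blue; 420x560 float32, m along the optical axis (not along the pixel's ray), 0 where there is no reading.
- viewer.camera_info(name): a dict with "vertical_fov" (degrees; the focal length in pixels is half the picture's height over the tangent of half this angle, whatever the lens; pixels are square), "cx", "cy" (the principal point, pixels), "dist" ([k1, k2, p1, p2, k3] as OpenCV has them; the pictures are not rectified), "R" (3x3) and "t" (3): a world point X has camera coordinates R X + t. Camera axes: x right, y down, z forward; pixel columns grow to the right and rows downward; lengths in m; the calibration is good to about 2 mm. A picture is of the moment at which its call begins: read the wrist's pose just before it. camera_info takes no time and is no camera call; for the wrist camera it gives the pose at the moment of the call.
- bot.finish_job(): hands the job in, once; it reports no verdict.
The state is a dict: "time": time; "q": joint angles; "joint_vel": joint speeds; "joint_torque": joint torques, N m; "tool_pos": TCP position; "tcp_rot": TCP orientation; "wrist_force": force on the tool from outside, world axes, zero at the start; "torque": the same for the moment, N m; "width": opening from 0.0 (shut) to 1.0 (fully open).
Only numpy, scipy, OpenCV 4.12 (cv2) and the standard library are available. Lean on these libraries where they do the work, as an engineer would, in place of code of your own. Each camera call takes 0.05 s, during which the arm holds its last target. There are 200 camera calls.

### The job

Pressurise the steel instrument canister that has the pump plunger in its lid: with the fingertips, press the black plunger knob down and let it spring back up, again and again with full strokes, until the indicator pin beside it stands fully out of its collar; then let the plunger come right up. Do not touch the pin, do not lift, tip or shove the canister, and leave the other things on the worktop alone.

Things in the scene. Friction and masses are not known exactly. Their poses are not given: they have to be found in the camera images.
- canister: The pump canister: a loose round steel drum, 126 mm across, 1.4 to 2.3 kg, standing upright; its lid's top is 97 mm above the worktop. Origin: centre of its underside; z up along the drum's axis. In the lid's centre stands a dark collar (32 mm across, up to 115 mm) with the pump plunger; the indicator pin stands 46 mm from the axis on the canister's -x side. The pin side is turned more or less away from the robot, to within a quarter turn either way.
- plunger_top (a point): Centre of the flat top of the plunger's round black knob (40 mm across, 14 mm thick), on the canister's axis, 162 mm above the worktop when up and 137 mm when pressed right down. It follows the plunger.
- plunger (a joint): Plunger travel in m, straight down: 0 is up, 0.025 is down on its stop. A spring brings it back up: 4 N at the top, 10 N at the bottom, plus some 3 N while pumping. Only downstrokes pump; it must come right up between them. Strokes over 20 mm pump well, those under 18 mm half as much or nothing, never enough to bring the pin fully out. Extra strokes do no harm.
- pin (a joint): Indicator pin travel in m, up: 0 is in, 0.022 or more is fully out (full strokes end at 0.024 to 0.025; the step before stays below 0.021). It starts at 0 to 0.009, moves only by pumping, and stays put between strokes: a full stroke raises it 5 mm, now and then 2 to 7 mm, until it is out. Three to six full strokes are needed.
- pin_top (a point): Centre of the top of the indicator pin: a bare metal pin 14 mm across, that rises out of a dark collar (22 mm across, top 105 mm above the worktop). The pin's top is 2 mm above the collar when in, 27 mm (132 mm above the worktop) when out.
- drum: Bystander: a plain loose steel drum, 114 mm across, with a small black ball (22 mm) as lid knob, 133 mm high in all, with no pump and no pin. Origin: centre of its underside.
- bottle: Bystander: a loose amber bottle, 54 mm across, 125 mm high. Origin: centre of its underside.
- bowl: Bystander: a loose steel bowl, 120 mm across, 40 mm high. Origin: centre of its underside.
- carton: Bystander: a loose white carton, 70 x 120 x 60 mm high. Origin: centre of its underside.
Things that resemble listed ones, but are neither listed nor needed, are in the scene too. Leave any green look-alike of the canister alone.

How it is judged:
On the way, in this order (a step that is already met when the one before it is completed fails the run):
1. the plunger is pressed down (value of joint plunger above 0.009 m), for 0.02 s.
2. the pin is fully out (value of joint pin above 0.022 m), for 0.2 s.
3. the plunger is back up (value of joint plunger below 0.003 m), for 0.1 s.
At the end, for the whole second after the job is handed in: The pin is at least 22 mm out, the plunger is back up (within 3 mm), the canister stands at rest, upright (0.05 rad), within 30 mm of where it was, and the other things within 20 mm of where they were (value of joint pin above 0.022 m and value of joint plunger below 0.003 m and angle between canister's own z axis and vertical below 0.05 rad and distance of canister from where it was at the start of the episode below 0.03 m and linear speed of canister below 0.01 m/s and distance of each of drum, bottle, bowl, carton from where it was at the start of the episode below 0.02 m); the robot touches nothing.
It fails at once if the canister is lifted (more than 6 mm), tipped (0.12 rad) or shoved (30 mm) (height (world z) of canister above 0.006 m or angle between canister's own z axis and vertical above 0.12 rad or distance of canister from where it was at the start of the episode above 0.03 m).
It fails at once if the robot touches the pin (contact force between any of the arm, the fingers and pin above 0.5 N).
It fails at once if another thing on the worktop is moved (more than 20 mm) (distance of any of drum, bottle, bowl, carton from where it was at the start of the episode above 0.02 m).
It also fails if it takes over 48 s, if anything falls off the work surface, if the arm or the gripper's body presses on something with over 40 N, if the wrist force passes 120 N, or if a joint passes its speed limit or range.

## Working session

There is one attempt and no reset: what is moved stays moved. The work goes in short steps, Python scripts to look and compute and a tool call to move; the robot and the scene stay as the last step left them, time stands still between calls to the robot, and variables do not carry over. Pictures are saved under pics/ and viewed, about 8 in all and at most 12, crops included, and the job is handed in when it is done.

Besides the shell and the picture viewer there is one more tool, called in YAML: its name, and indented under it one key for each argument. jog_arm: Moves the arm, as the interface text tells. Its arguments: {"type":"object","properties":{"motion":{"type":"array"},"fingers":{"type":"number"},"grip_force":{"type":"number"}},"required":["motion"]}

```bash
mkdir -p pics
python3 - <<'E'
from workcell import bot, viewer
import cv2,numpy as np
for n in("scene","top"):
    p,d=viewer.read_camera(n); np.savez(f"{n}.npz",p=p,d=d)
    cv2.imwrite(f"pics/{n}.png",p[:,:,::-1])
    i=viewer.camera_info(n);print(n,i)
print(bot.read_state())
E
```

```text
scene {'vertical_fov': 46.66370148442348, 'cx': 282.71911585367275, 'cy': 211.96834528091844, 'dist': array([-0.12965912,  0.        ,  0.        ,  0.        ,  0.        ]), 'R': array([[-0.18422331,  0.98281322, -0.01182958],
       [ 0.78827423,  0.14054744, -0.59905772],
       [-0.58709923, -0.11968535, -0.80061846]]), 't': array([ 0.1047055 , -0.36282945,  1.74874107])}
top {'vertical_fov': 55.18369923399578, 'cx': 277.7003304793498, 'cy': 211.60558758168781, 'dist': array([-0.08390886,  0.        ,  0.        ,  0.        ,  0.        ]), 'R': array([[-0.00776712, -0.99992677,  0.00928007],
       [-0.98085483,  0.00581245, -0.19465357],
       [ 0.19458537, -0.0106143 , -0.98082816]]), 't': array([-0.00525444,  0.54307216,  0.93971473])}
{'time': 0.1, 'q': array([-1.22293352e+00,  2.64675963e-01,  1.60526803e+00,  2.46987963e-05,
        1.27370138e+00, -3.69077169e-02]), 'joint_vel': array([-0.00146724, -0.00147238, -0.00132899, -0.00079484, -0.00114938,
        0.00037832]), 'joint_torque': array([ 3.76946273e-04, -5.16706252e+01, -3.68590307e+01, -5.51869539e-05,
        6.20955441e-03, -1.54430879e-06]), 'tool_pos': array([ 0.25312975, -0.62501188,  0.23007126]), 'tcp_rot': array([-3.08164132e+00, -6.00275058e-01,  4.62366372e-04]), 'wrist_force': array([-0.33558127, -0.5603591 , -0.37039697]), 'torque': array([ 0.00084461,  0.01252408, -0.04109822]), 'width': 1.0005459421378842}
```

View pics/scene.png

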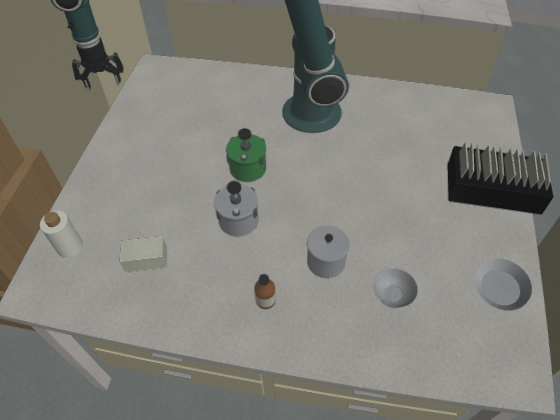

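View pics/top.png

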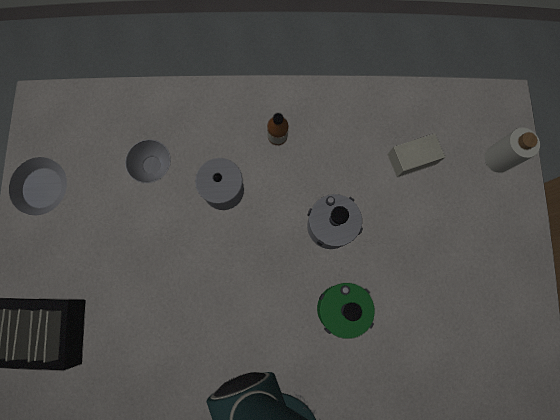

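Candidates are the steel canister at top-view (335,220), with knob (340,215) and pin (331,201); the green look-alike at (346,310); and the plain drum at (219,183), which has a small ball and no pin. The steel one with pump and pin fits the description. I'll measure it and confirm in a crop.

```bash
cat > h.py <<'E'
import numpy as np,cv2
from workcell import bot,viewer
def K(i):
    f=210/np.tan(np.radians(i["vertical_fov"]/2)); return np.array([[f,0,i["cx"]],[0,f,i["cy"]],[0,0,1]])
def world(i,uv,d=None,z=None):
    n=cv2.undistortPoints(np.array(uv,float).reshape(-1,1,2),K(i),np.array(i["dist"])).reshape(-1,2)
    r=np.c_[n,np.ones(len(n))]
    if d is None:
        c=-i["R"].T@i["t"]; w=r@i["R"]; return c+w*((z-c[2])/w[:,2])[:,None]
    return (r*np.asarray(d)[:,None]-i["t"])@i["R"]
E
python3 - <<'E'
from h import *
for n,(x0,x1,y0,y1) in {"top":(295,375,180,255),"scene":(205,270,170,240)}.items():
    a=np.load(n+".npz");p,d=a["p"],a["d"];i=viewer.camera_info(n)
    cv2.imwrite(f"pics/c_{n}.png",cv2.resize(p[y0:y1,x0:x1,::-1],None,fx=6,fy=6,interpolation=cv2.INTER_CUBIC))
    v,u=np.mgrid[y0:y1,x0:x1]; uv=np.c_[u.ravel(),v.ravel()]; dd=d[y0:y1,x0:x1].ravel()
    W=world(i,uv,dd); rgb=p[y0:y1,x0:x1].reshape(-1,3).astype(int)
    k=(W[:,2]>.15)&(W[:,2]<.175); print(n,"knob",k.sum(),W[k].mean(0),np.median(W[k],0),W[k].min(0),W[k].max(0))
    k=(W[:,2]>.09)&(W[:,2]<.102); 
    c,r=cv2.minEnclosingCircle((W[k][:,:2]*1000).astype(np.float32)); print("lid",k.sum(),c,r)
i=viewer.camera_info("top");print("pin",world(i,[[331,201]],z=.11))
E
```

```text
top knob 257 [ 0.51411787 -0.14339045  0.16230242] [ 0.51349361 -0.14287322  0.16248838] [ 0.49507506 -0.16260818  0.15211809] [ 0.53345502 -0.12485231  0.16651071]
lid 1865 (514.8407592773438, -144.7415771484375) 67.74903106689453
scene knob 148 [ 0.52132411 -0.14525607  0.15984581] [ 0.5213754  -0.14565793  0.16021459] [ 0.49803341 -0.16500975  0.15092273] [ 0.5387491  -0.12635486  0.16581535]
lid 965 (517.4466552734375, -145.71453857421875) 67.25801849365234
pin [[ 0.55642409 -0.13364174  0.11      ]]
```

View pics/c_top.png

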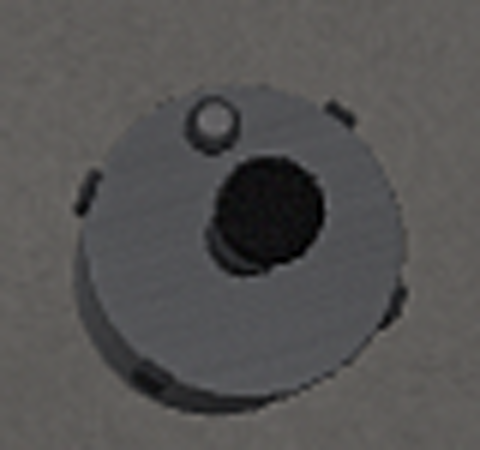

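The crop confirms it: bare steel drum, black knob at crop (270,210), pin and collar at crop (213,123). The knob is at about (0.515,-0.144) m, with the pin 43 mm further out in +x. Next I shut the fingers and move over at a safe height.

jog_arm:
  motion:
    - {"dx": 1.31,"dy": 2.4}
    - {"dx": 1.31,"dy": 2.4}
    - {"dx": 1.31,"dy": 2.4}
    - {"dx": 1.31,"dy": 2.4}
    - {"dx": 1.31,"dy": 2.4}
    - {"dx": 1.31,"dy": 2.4}
    - {"dx": 1.31,"dy": 2.4}
    - {"dx": 1.31,"dy": 2.4}
    - {"dx": 1.31,"dy": 2.4}
    - {"dx": 1.31,"dy": 2.4}
    - {"dx": 1.31,"dy": 2.4}
    - {"dx": 1.31,"dy": 2.4}
  fingers: 0
  grip_force: 40

```text
validation failed for argument at $.mo...
```

jog_arm:
  motion:
    - {"dx": 1.31,"dy": 2.4}
    - {"dx": 1.31,"dy": 2.4}
    - {"dx": 1.31,"dy": 2.4}
    - {"dx": 1.31,"dy": 2.4}
    - {"dx": 1.31,"dy": 2.4}
    - {"dx": 1.31,"dy": 2.4}
    - {"dx": 1.31,"dy": 2.4}
    - {"dx": 1.31,"dy": 2.4}
    - {}
    - {}
    - {}

```text
validation failed for argument at $.mo...
```

jog_arm:
  motion:
    - {"dx": 1.31,"dy": 2.4,"dz": 0,"turn": 0}
    - {"dx": 1.31,"dy": 2.4,"dz": 0,"turn": 0}
    - {"dx": 1.31,"dy": 2.4,"dz": 0,"turn": 0}
    - {"dx": 1.31,"dy": 2.4,"dz": 0,"turn": 0}
    - {"dx": 1.31,"dy": 2.4,"dz": 0,"turn": 0}
    - {"dx": 1.31,"dy": 2.4,"dz": 0,"turn": 0}
    - {"dx": 1.31,"dy": 2.4,"dz": 0,"turn": 0}
    - {"dx": 1.31,"dy": 2.4,"dz": 0,"turn": 0}
    - {"dx": 1.31,"dy": 2.4,"dz": 0,"turn": 0}
    - {"dx": 1.31,"dy": 2.4,"dz": 0,"turn": 0}
  fingers: 0
  grip_force: 40

```text
time: 0.93
tool_pos: [0.3845, -0.3841, 0.2307]
tcp_rot: [-3.083, -0.6, 0.001]
wrist_force: [0.1, 0.2, 0.6]
width: 0.001
```

jog_arm:
  motion:
    - {"dx": 1.31,"dy": 2.4,"dz": 0,"turn": 0}
    - {"dx": 1.31,"dy": 2.4,"dz": 0,"turn": 0}
    - {"dx": 1.31,"dy": 2.4,"dz": 0,"turn": 0}
    - {"dx": 1.31,"dy": 2.4,"dz": 0,"turn": 0}
    - {"dx": 1.31,"dy": 2.4,"dz": 0,"turn": 0}
    - {"dx": 1.31,"dy": 2.4,"dz": 0,"turn": 0}
    - {"dx": 1.31,"dy": 2.4,"dz": 0,"turn": 0}
    - {"dx": 1.31,"dy": 2.4,"dz": 0,"turn": 0}
    - {"dx": 1.31,"dy": 2.4,"dz": 0,"turn": 0}
    - {"dx": 1.31,"dy": 2.4,"dz": 0,"turn": 0}
    - {"dx": 0,"dy": 0,"dz": 0,"turn": 0}
    - {"dx": 0,"dy": 0,"dz": 0,"turn": 0}

```text
time: 1.93
tool_pos: [0.5154, -0.1445, 0.2307]
tcp_rot: [-3.082, -0.605, 0.002]
wrist_force: [-0.1, -0.0, 0.8]
width: 0.003
```

Run:
```python
from h import *
i=viewer.camera_info("wrist");p,d=viewer.read_camera("wrist")
cv2.imwrite("pics/w1.png",p[:,:,::-1])
v,u=np.mgrid[0:420,0:560];m=d>0
W=world(i,np.c_[u[m],v[m]],d[m])
print(bot.read_state()["tool_pos"])
b=p[m].max(1)<60
near=np.hypot(W[:,0]-.515,W[:,1]+.1445)<.05
k=(W[:,2]>.155)&(W[:,2]<.168)&near
c,r=cv2.minEnclosingCircle((W[k][:,:2]*1000).astype(np.float32));print(k.sum(),c,r,np.median(W[k],0))
```

```text
[ 0.51503102 -0.14534228  0.2307675 ]
3007 (515.2583618164062, -145.44168090820312) 19.930706024169922 [ 0.51671342 -0.14500724  0.16171666]
```

View pics/w1.png

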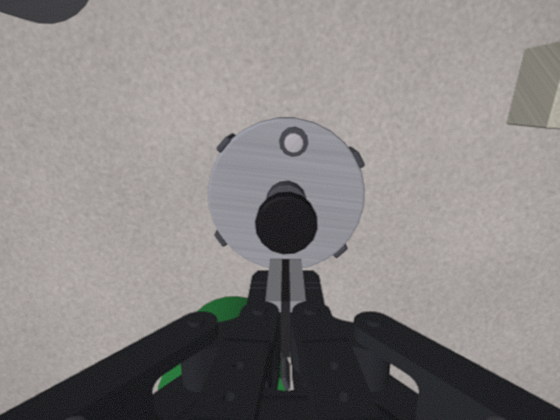

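The wrist view shows the knob at pixel (286,222), with the pin beyond it at (293,142). The knob centre comes out at (515.3,-145.4) mm, within 1 mm of the tool axis. Now I descend to just above the knob and do the first stroke.

jog_arm:
  motion:
    - {"dx": 0,"dy": 0,"dz": -1.5,"turn": 0}
    - {"dx": 0,"dy": 0,"dz": -1.5,"turn": 0}
    - {"dx": 0,"dy": 0,"dz": -1.5,"turn": 0}
    - {"dx": 0,"dy": 0,"dz": -1.5,"turn": 0}
    - {"dx": 0,"dy": 0,"dz": -0.7,"turn": 0}
    - {"dx": 0,"dy": 0,"dz": -0.7,"turn": 0}
    - {"dx": 0,"dy": 0,"dz": -0.7,"turn": 0}
    - {"dx": 0,"dy": 0,"dz": -0.7,"turn": 0}
    - {"dx": 0,"dy": 0,"dz": -0.4,"turn": 0}
    - {"dx": 0,"dy": 0,"dz": 0,"turn": 0}
    - {"dx": 0,"dy": 0,"dz": 0,"turn": 0}

```text
time: 2.9
tool_pos: [0.5144, -0.1466, 0.1406]
tcp_rot: [3.084, 0.599, -0.003]
wrist_force: [-6.5, 0.8, 7.9]
width: -0.005
```

jog_arm:
  motion:
    - {"dx": 0,"dy": 0,"dz": -0.2,"turn": 0}
    - {"dx": 0,"dy": 0,"dz": -0.2,"turn": 0}
    - {"dx": 0,"dy": 0,"dz": 0,"turn": 0}

```text
time: 3.15
tool_pos: [0.5147, -0.1466, 0.1372]
tcp_rot: [3.083, 0.599, -0.002]
wrist_force: [-6.2, 2.4, 11.5]
width: -0.004
```

jog_arm:
  motion:
    - {"dx": 0,"dy": 0,"dz": 0.8,"turn": 0}
    - {"dx": 0,"dy": 0,"dz": 0.9,"turn": 0}
    - {"dx": 0,"dy": 0,"dz": 0.9,"turn": 0}
    - {"dx": 0,"dy": 0,"dz": 0.9,"turn": 0}
    - {"dx": 0,"dy": 0,"dz": 0.5,"turn": 0}
    - {"dx": 0,"dy": 0,"dz": 0,"turn": 0}
    - {"dx": 0,"dy": 0,"dz": 0,"turn": 0}

```text
time: 3.73
tool_pos: [0.5156, -0.1457, 0.1755]
tcp_rot: [3.083, 0.601, 0.001]
wrist_force: [0.0, 0.2, -0.1]
width: -0.0
```

```bash
cat > look.py <<'E'
from h import *
import sys
i=viewer.camera_info("wrist");p,d=viewer.read_camera("wrist")
cv2.imwrite(f"pics/{sys.argv[1]}.png",cv2.resize(p[80:300,170:390,::-1],None,fx=2.5,fy=2.5))
v,u=np.mgrid[0:420,0:560];m=d>0
W=world(i,np.c_[u[m],v[m]],d[m]); s=bot.read_state();print(s["tool_pos"],s["wrist_force"])
k=(np.hypot(W[:,0]-.515,W[:,1]+.1455)<.019); print("knob z",np.percentile(W[k,2],[50,80,95]))
k=(W[:,0]>.535)&(np.hypot(W[:,0]-.515,W[:,1]+.1455)<.06)&(W[:,2]>.1025);print("pin",k.sum(),W[k].mean(0),np.percentile(W[k,2],[50,90,97]))
k=(W[:,2]>.09)&(W[:,2]<.101)&(np.hypot(W[:,0]-.515,W[:,1]+.1455)<.075)
c,r=cv2.minEnclosingCircle((W[k][:,:2]*1000).astype(np.float32));print("lid",c,r)
E
python3 look.py w2
```

```text
[ 0.51524374 -0.14555674  0.17497369] [-0.9352362   0.89630324  0.35601307]
knob z [0.22204161 0.25135082 0.25915553]
pin 11206 [ 0.54171618 -0.16960355  0.23525555] [0.24836192 0.25855523 0.26238808]
lid (515.2060546875, -145.3433074951172) 66.88426208496094
```

View pics/w2.png

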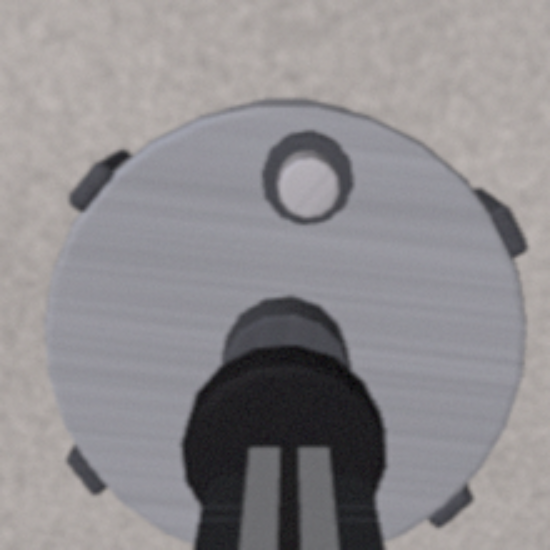

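The picture shows the pin risen at crop (308,185), the fingertips centred on the knob, and the lid centre unmoved. I'll repeat full strokes, 4 cm down and up.

jog_arm:
  motion:
    - {"dx": 0,"dy": 0,"dz": -0.9,"turn": 0}
    - {"dx": 0,"dy": 0,"dz": -0.9,"turn": 0}
    - {"dx": 0,"dy": 0,"dz": -0.9,"turn": 0}
    - {"dx": 0,"dy": 0,"dz": -0.9,"turn": 0}
    - {"dx": 0,"dy": 0,"dz": -0.4,"turn": 0}
    - {"dx": 0,"dy": 0,"dz": 0,"turn": 0}
    - {"dx": 0,"dy": 0,"dz": 0,"turn": 0}

```text
time: 4.37
tool_pos: [0.5161, -0.1458, 0.137]
tcp_rot: [3.083, 0.601, 0.002]
wrist_force: [-4.0, 1.0, 16.3]
width: -0.004
```

jog_arm:
  motion:
    - {"dx": 0,"dy": 0,"dz": 0.8,"turn": 0}
    - {"dx": 0,"dy": 0,"dz": 0.9,"turn": 0}
    - {"dx": 0,"dy": 0,"dz": 0.9,"turn": 0}
    - {"dx": 0,"dy": 0,"dz": 0.9,"turn": 0}
    - {"dx": 0,"dy": 0,"dz": 0.5,"turn": 0}
    - {"dx": 0,"dy": 0,"dz": 0,"turn": 0}
    - {"dx": 0,"dy": 0,"dz": 0,"turn": 0}

```text
time: 4.95
tool_pos: [0.5149, -0.1455, 0.1747]
tcp_rot: [-3.083, -0.601, 0.001]
wrist_force: [0.6, 0.1, -0.1]
width: -0.001
```

```bash
sed -i 's/(W\[:,2\]>.1025)/(W[:,2]>.1025)\&(W[:,2]<.14)/' look.py; python3 look.py w3
```

```text
[ 0.51463816 -0.14539902  0.17434351] [-0.47254449  0.23888589  0.3332989 ]
knob z [0.22214218 0.25157762 0.25905206]
pin 1056 [ 0.56068814 -0.13250574  0.11479469] [0.11842894 0.12471978 0.12521312]
lid (515.3418579101562, -145.41407775878906) 66.94680786132812
```

The pin top is at about 0.1245 m, so travel is about 17.5 mm. One more stroke is probably enough; I'll do two, since extra ones do no harm.

jog_arm:
  motion:
    - {"dx": 0,"dy": 0,"dz": -0.9,"turn": 0}
    - {"dx": 0,"dy": 0,"dz": -0.9,"turn": 0}
    - {"dx": 0,"dy": 0,"dz": -0.9,"turn": 0}
    - {"dx": 0,"dy": 0,"dz": -0.9,"turn": 0}
    - {"dx": 0,"dy": 0,"dz": -0.4,"turn": 0}
    - {"dx": 0,"dy": 0,"dz": 0,"turn": 0}
    - {"dx": 0,"dy": 0,"dz": 0,"turn": 0}
    - {"dx": 0,"dy": 0,"dz": 0,"turn": 0}

```text
time: 5.67
tool_pos: [0.5159, -0.1458, 0.1369]
tcp_rot: [3.083, 0.601, 0.001]
wrist_force: [-3.0, 1.1, 16.1]
width: 0.001
```

jog_arm:
  motion:
    - {"dx": 0,"dy": 0,"dz": 0.8,"turn": 0}
    - {"dx": 0,"dy": 0,"dz": 0.9,"turn": 0}
    - {"dx": 0,"dy": 0,"dz": 0.9,"turn": 0}
    - {"dx": 0,"dy": 0,"dz": 0.9,"turn": 0}
    - {"dx": 0,"dy": 0,"dz": 0.5,"turn": 0}
    - {"dx": 0,"dy": 0,"dz": 0,"turn": 0}
    - {"dx": 0,"dy": 0,"dz": 0,"turn": 0}

```text
time: 6.25
tool_pos: [0.5149, -0.1455, 0.1747]
tcp_rot: [-3.083, -0.601, 0.001]
wrist_force: [0.4, -0.2, -0.4]
width: -0.0
```

```bash
python3 look.py w4
```

```text
[ 0.51467478 -0.14539811  0.17433482] [-0.06591093 -0.31023627 -0.32455033]
knob z [0.22213083 0.25151741 0.25896431]
pin 1053 [ 0.56089178 -0.13236466  0.11656096] [0.12430152 0.12732923 0.12780863]
lid (515.0592041015625, -145.84158325195312) 67.08028411865234
```

jog_arm:
  motion:
    - {"dx": 0,"dy": 0,"dz": -0.9,"turn": 0}
    - {"dx": 0,"dy": 0,"dz": -0.9,"turn": 0}
    - {"dx": 0,"dy": 0,"dz": -0.9,"turn": 0}
    - {"dx": 0,"dy": 0,"dz": -0.9,"turn": 0}
    - {"dx": 0,"dy": 0,"dz": -0.4,"turn": 0}
    - {"dx": 0,"dy": 0,"dz": 0,"turn": 0}
    - {"dx": 0,"dy": 0,"dz": 0,"turn": 0}
    - {"dx": 0,"dy": 0,"dz": 0,"turn": 0}

```text
time: 6.97
tool_pos: [0.5159, -0.1458, 0.1369]
tcp_rot: [3.083, 0.601, 0.001]
wrist_force: [-4.6, 1.2, 15.1]
width: 0.001
```

jog_arm:
  motion:
    - {"dx": 0,"dy": 0,"dz": 0.8,"turn": 0}
    - {"dx": 0,"dy": 0,"dz": 0.9,"turn": 0}
    - {"dx": 0,"dy": 0,"dz": 0.9,"turn": 0}
    - {"dx": 0,"dy": 0,"dz": 0.9,"turn": 0}
    - {"dx": 0,"dy": 0,"dz": 0.5,"turn": 0}
    - {"dx": 0,"dy": 0,"dz": 1.5,"turn": 0}
    - {"dx": 0,"dy": 0,"dz": 2,"turn": 0}
    - {"dx": 0,"dy": 0,"dz": 2,"turn": 0}
    - {"dx": 0,"dy": 0,"dz": 0,"turn": 0}
    - {"dx": 0,"dy": 0,"dz": 0,"turn": 0}

```text
time: 7.8
tool_pos: [0.5157, -0.1457, 0.2307]
tcp_rot: [3.083, 0.601, 0.002]
wrist_force: [-0.2, 0.1, -0.5]
width: 0.0
```

```bash
python3 look.py w5
```

```text
[ 0.51487817 -0.14548355  0.22942426] [-0.61780823 -0.83625404 -0.20504926]
knob z [0.278015   0.30680797 0.31441943]
pin 672 [ 0.56093375 -0.13254265  0.11925674] [0.12898143 0.13242133 0.13296496]
lid (515.0751342773438, -145.9440460205078) 66.96543884277344
```

View pics/w5.png

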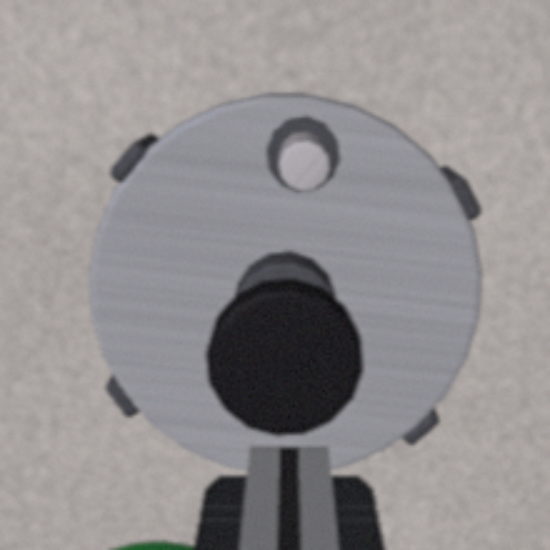

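The pin at crop (303,160) now stands at about 0.132 m, its documented fully-out height. One extra harmless stroke will confirm it no longer moves.

jog_arm:
  motion:
    - {"dx": 0,"dy": 0,"dz": -2,"turn": 0}
    - {"dx": 0,"dy": 0,"dz": -2,"turn": 0}
    - {"dx": 0,"dy": 0,"dz": -1.5,"turn": 0}
    - {"dx": 0,"dy": 0,"dz": -0.9,"turn": 0}
    - {"dx": 0,"dy": 0,"dz": -0.9,"turn": 0}
    - {"dx": 0,"dy": 0,"dz": -0.9,"turn": 0}
    - {"dx": 0,"dy": 0,"dz": -0.9,"turn": 0}
    - {"dx": 0,"dy": 0,"dz": -0.4,"turn": 0}
    - {"dx": 0,"dy": 0,"dz": 0,"turn": 0}
    - {"dx": 0,"dy": 0,"dz": 0,"turn": 0}
    - {"dx": 0,"dy": 0,"dz": 0,"turn": 0}

```text
time: 8.77
tool_pos: [0.5147, -0.1454, 0.137]
tcp_rot: [-3.083, -0.601, 0.002]
wrist_force: [-7.4, 2.8, 14.0]
width: 0.006
```

jog_arm:
  motion:
    - {"dx": 0,"dy": 0,"dz": 0.8,"turn": 0}
    - {"dx": 0,"dy": 0,"dz": 0.9,"turn": 0}
    - {"dx": 0,"dy": 0,"dz": 0.9,"turn": 0}
    - {"dx": 0,"dy": 0,"dz": 0.9,"turn": 0}
    - {"dx": 0,"dy": 0,"dz": 0.5,"turn": 0}
    - {"dx": 0,"dy": 0,"dz": 1.5,"turn": 0}
    - {"dx": 0,"dy": 0,"dz": 2,"turn": 0}
    - {"dx": 0,"dy": 0,"dz": 2,"turn": 0}
    - {"dx": 0,"dy": 0,"dz": 0,"turn": 0}
    - {"dx": 0,"dy": 0,"dz": 0,"turn": 0}
    - {"dx": 0,"dy": 0,"dz": 0,"turn": 0}

```text
time: 9.68
tool_pos: [0.515, -0.1455, 0.2294]
tcp_rot: [-3.083, -0.601, 0.001]
wrist_force: [-0.2, 0.3, 0.6]
width: 0.004
```

```bash
sed -i 's/^k=(np.hypot.*$/k=(np.hypot(W[:,0]-.515,W[:,1]+.1455)<.019)\&(W[:,2]<.18)\&(W[:,2]>.12); print("knob z",k.sum(),np.median(W[k,2]))/' look.py; python3 look.py w6
```

```text
[ 0.51463648 -0.14539521  0.22881948] [-0.17273663 -0.36372716 -0.45202391]
knob z 2801 0.16177259343085898
pin 679 [ 0.56087622 -0.13254215  0.11942558] [0.12969575 0.13248561 0.13302809]
lid (515.2272338867188, -145.71998596191406) 66.77660369873047
```

The pin stayed at 0.1325 m, so it is at its limit. The knob is fully up at 0.162 m and the canister hasn't moved. Handing in.

```bash
python3 -c "
from workcell import bot
print(bot.finish_job())"
```

```text
the job is handed in; nothing more can be done
None
```

I pressed the steel canister's plunger with closed fingertips for five full strokes, letting it come right up after each, then raised the arm clear and handed the job in at about 10 s of the 48 s allowed.

- **Pin:** after strokes two to five its top measured 124.5, 127.5, 132.4 and 132.5 mm. That is about 25 mm out, and the fifth stroke did not raise it further.
- **Plunger:** the knob is back up at 161.8 mm, against 162 mm when fully up.
- **Canister:** the lid centre stayed within about 1 mm of where it was.
- **Touching:** the fingers stayed over the knob, above the pin's height. The wrist force was near zero at the end, with the tool about 67 mm above the knob.
- **Bystanders:** I did not measure them again at the end. The arm's tool path passed well above them.

None of the checks failed or disagreed, but the hand-in gives no verdict.

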